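Clamp a blank in the drilling fixture with a slotted bar and a cam lever

ROBOT

A 6-joint arm with a two-finger parallel gripper is mounted at the origin on a cart in front of the work surface, level with it; the furniture and walls round the work are solid. World frame = base frame: x ahead of the robot, y to its left, z up, the work surface at z = 0. Lengths are in m, angles in rad, forces in N, time in s.
With the tool pointing down it reaches from about 0.3 to 0.775 m from the base axis. Payload 14.6 kg.
Tool frame: the origin (TCP) lies at the centre of the arm's flange, where the gripper is bolted on; the fingertips stand 199 mm ahead of it and the grasp point (between the pads) lies 180 mm ahead of it; z points along the fingers, y is the line along which they close (so a half turn about z gives the same grasp; the last joint's range is limited). The gripper opens to 94 mm and grips with 3 to 60 N. Pads are 16 mm wide; open, the fingers measure 119 mm over their backs; the gripper's body (75 mm by 177 mm) begins 78 mm behind the grasp point.
Start: joints at [-1.18, 0.3, 1.521, -0, 1.321, -0.067], TCP at [0.243, -0.493, 0.405] pointing down, gripper open.
Joint ranges: [-3.03, 3.03], [-0.79, 2.21], [0.23, 2.52], [-1.04, 4.18], [0, 3.07], [-2.55, 2.55]. Speed limits (rad/s): [2.22, 2.22, 2.57, 3.14, 3.14, 3.14].

INTERFACE

Orientations are given as [roll, pitch, yaw] about the fixed x, y, z axes, in that order (R = Rz(yaw) Ry(pitch) Rx(roll)).
In Python, from station import ctrl gives the robot as it stands. The module is installed in compiled form; this text tells all that it offers.
- The arm moves only by the tool servo_tool, never from a script. Its argument "motion" is a list of rows, each a list of 5 numbers: the closure, from 0 (fully open) to 1 (shut), then the shift along the world's x, y, z in cm, then the turn about the world's z in degrees. A call has 1 to 20 rows; each row is the pose to reach, as a shift and turn from the pose commanded when the call began; what a row does not reach only later rows make up. A row lasts 1/8 s, in which the tool goes at most 62.5 mm and 10.7 degrees, less where a joint would pass 70% of its speed; a pose out of reach is approached as far as the arm can. A call with a gripper value outside its range is refused whole. The fingers move at their own pace and stop on an object; "squeeze" is the grip in N (left out, the last holds). Time passes only in rows, so rows that repeat a pose let the fingers close. It gives the time, the measured TCP pose, the force, the opening and the grip force at its end, in the units of the state.
- ctrl.get_obs(): the state, without advancing time (a new reading comes with each control period).
- ctrl.camera(name): name is "scene" or "top" or "wrist"; returns a dict with "image" (420x560x3 uint8, red, green, blue), "fx", "fy", "cx", "cy" (pixels), "dist" ([k1, k2, p1, p2, k3] as OpenCV has them; the pictures are not rectified), "camera_from_world" (4x4, takes a point from world to camera coordinates); the wrist camera has in their place "hand_eye" (4x4, takes a point from camera to tool coordinates, whose origin is the TCP and whose axes are the flange's). Camera axes: x right, y up, looking along -z (the intrinsics and any distortion apply to the point x, -y, -z); pixel columns grow to the right and rows downward; lengths in m; the calibration is good to about 2 mm. A picture is of the moment at which its call begins: read the wrist's pose just before it. There is no depth.
- ctrl.hand_in(): hands the job in; it is judged then, once.
The state is a dict: "time_s": time; "qpos": joint angles; "joint_vel": joint speeds; "tau": joint torques, N m; "ee_pos": TCP position; "eef_rot": TCP orientation; "force": force on the tool from outside, world axes, zero at the start; "moment": the same for the moment, N m; "grip_width": finger opening in m; "grip_force": force on a finger pad.
Only numpy, scipy, OpenCV 4.12 (cv2) and the standard library are available. Lean on these libraries where they do the work, as an engineer would, in place of code of your own. Each camera call takes 0.05 s, during which the arm holds its last target. There are 200 camera calls.

TASK

Lay the slotted clamp bar across the heel block and the hardwood blank in the drilling fixture, its slot pushed home round the stud and under the raised cam. Then swing the cam lever over towards the blank only until it has bitten firmly, so that the bar is drawn down tight and stays so when you let go, but not so hard that it dents the wood. The blank must stay where it has been set against its fence, and the tape measure, pencil and mallet are to be left alone.

Things in the scene. Friction and masses are not known exactly. Their poses are not given: they have to be found in the camera images.
- fixture: Plywood drilling fixture, fixed, 270 x 220 x 18 mm. Origin on the worktop below the T-track; x ('u') points from heel block to blank, y along the T-track, z up. Plywood from u = -130 to +140 mm. The tops of heel block and blank are level, 43 mm over the worktop; the flush aluminium track lies at u = 0.
- heel_top (a point): Centre of the top of the pale wooden heel block: 34 mm along u, 120 mm along y, 43 mm over the worktop, centred at u = -62 mm, y = 0 of the fixture. Fixed. The bar's fork bears on it.
- fence_top (a point): Centre of the top of the pale fence strip: 14 mm along u, 150 mm along y, 33 mm over the worktop (10 mm lower than the blank), centred at u = +24 mm, y = 0. Fixed. The blank lies against its +u face.
- cam_post: Foot of the steel stud, 10 mm thick, that stands fixed in the T-track at u = 0, within 10 mm of the track's middle, and carries the cam lever. Origin on the stud's axis at worktop height; x, y axes as the fixture's. The stud is screwed to another height at each start (range 5 mm, not shown in any reading), so that the cam bites at another angle.
- cam_pin (a point): Nominal place of the lever's cross pin: on the stud's axis, 79.5 mm over the worktop; the true pin is up to 2.5 mm higher or lower. It is level, along the fixture's y. Two cam cheeks (21 mm radius, 10 mm off centre) stand 7 to 19 mm from the stud's axis on each side; their lowest point is 11 mm below the pin with the lever upright, 21 mm with it level.
- cam_lever (a joint): Black cam lever's angle (-0.45 to 1.75 rad). 0: upright, cam raised; positive: swung over to the blank, above the bar. Stays where left. Handle 148 mm from the pin to its end; last 36 mm 18 mm thick in the swing plane, 28 mm wide. Slow push square to it 130 mm from the pin: 1 to 4 N free, 9 to 10 N firm, over 13 N dents. Bites at 0.8 to 1.4 rad, firm about 0.1 rad on.
- clamp_bar: Loose beech clamp bar, 200 x 46 x 20 mm, about 0.14 kg. Origin at the centre of its underside, x along it. A slot 15 mm wide, 90 mm long, is open at its -x end, leaving two 15 mm tines; the +x end is solid. In place its x points along the fixture's x, the tines lie on the heel block on both sides of the stud, the solid end on the blank.
- slot_root (a point): Closed end of the bar's slot, on its underside, 10 mm from the bar's origin towards -x. Fully home it stands 5 mm from the stud's axis on the +u side; up to 20 mm is still in place.
- bar_grip (a point): Point in the bar's solid end, at half its thickness, 78 mm from its origin along +x: the place to hold it (46 mm across), since it overhangs the blank when the bar is home and keeps the hand clear of the lever.
- blank: Loose brown hardwood blank, 50 x 110 x 25 mm, flat on the plywood against the fence: 50 mm along u, centre near u = +57 mm, within 12 mm of the fixture's middle along y. Origin at the centre of its underside.
- tape_measure: Bystander: yellow tape measure, 38 x 83 x 66 mm. Origin under its centre.
- pencil: Bystander: red pencil, 183 mm long. Origin under its centre.
- mallet: Bystander: wooden mallet, 100 x 266 x 62 mm, lying. Origin under its centre.
Not all that is in view belongs to the job. What is shaped like the blank but black is not meant.

How it is judged:
On the way:
1. the clamp bar lies level across heel block and blank, its slot home round the stud, the cam still raised (x of slot_root in the frame of cam_post between -0.004 and 0.022 m and y of slot_root in the frame of cam_post between -0.006 and 0.006 m and angle between the x axis of clamp_bar and the x axis of fixture, either way round below 0.12 rad and angle between clamp_bar's own z axis and vertical below 0.05 rad and z of clamp_bar in the frame of fixture between 0.038 and 0.048 m and value of joint cam_lever below 0.5 rad), for 0.2 s.
At the end, for the whole second after the job is handed in: The bar lies level across heel block and blank, in line with the fixture within 0.12 rad, slot home round the stud (within 15 mm); the cam draws it down with over 12 N on the blank and on the heel block; the blank has not shifted 6 mm (x of slot_root in the frame of cam_post between -0.004 and 0.022 m and y of slot_root in the frame of cam_post between -0.006 and 0.006 m and angle between the x axis of clamp_bar and the x axis of fixture, either way round below 0.12 rad and angle between clamp_bar's own z axis and vertical below 0.05 rad and z of clamp_bar in the frame of fixture between 0.038 and 0.048 m and contact force between clamp_bar and blank above 12 N and contact force between clamp_bar and fixture above 12 N and distance of blank from where it was at the start of the episode below 0.006 m and linear speed of clamp_bar below 0.01 m/s); the robot touches nothing.
It fails at once if the blank is dented: the bar presses on it with more than 42 N (contact force between clamp_bar and blank above 42 N).
It fails at once if a bystander is shifted by more than 2 cm (distance of any of tape_measure, pencil, mallet from where it was at the start of the episode above 0.02 m).
It also fails if it takes over 72 s, if anything falls off the work surface, if the arm or the gripper's body presses on something with over 40 N, if the wrist force passes 120 N, or if a joint passes its speed limit or range.

## Working session

There is one attempt and no reset: what is moved stays moved. The work goes in short steps, Python scripts to look and compute and a tool call to move; the robot and the scene stay as the last step left them, time stands still between calls to the robot, and variables do not carry over. Pictures are saved under pics/ and viewed, at most 10 in all, crops included, and the job is handed in when it is done.

Besides the shell and the picture viewer there is one more tool, called after "Emit:" by a JSON object that holds its "method" and its "body", one argument or row to a line. servo_tool: Moves the arm, as the interface text tells. Its arguments: {"type":"object","properties":{"motion":{"type":"array","items":{"type":"array","items":{"type":"number"}}},"squeeze":{"type":"number"}},"required":["motion"]}

```bash
mkdir -p pics
cat > h.py <<'E'
import numpy as np, cv2
from scipy.spatial.transform import Rotation as R
from station import ctrl
def shot(n,f):
    o=ctrl.get_obs(); c=ctrl.camera(n)
    cv2.imwrite('pics/'+f,c['image'][:,:,::-1]); 
    if n=='wrist':
        T=np.eye(4);T[:3,:3]=R.from_euler('xyz',o['eef_rot']).as_matrix();T[:3,3]=o['ee_pos']
        E=np.linalg.inv(T@c['hand_eye'])
    else: E=c['camera_from_world']
    np.savez('pics/'+f+'.npz',E=E,K=[c['fx'],c['fy'],c['cx'],c['cy']],d=c['dist']); return c['image']
def load(f):
    z=np.load('pics/'+f+'.npz'); fx,fy,cx,cy=z['K']
    return z['E'],np.array([[fx,0,cx],[0,fy,cy],[0,0,1]]),z['d']
def ray(f,px):
    E,K,d=load(f); p=cv2.undistortPoints(np.array(px,float).reshape(-1,1,2),K,d)[:,0]
    v=np.c_[p[:,0],-p[:,1],-np.ones(len(p))]; W=np.linalg.inv(E)
    return W[:3,3],v@W[:3,:3].T
def at(f,px,z):
    o,v=ray(f,px); return o+v*((np.asarray(z)-o[2])/v[:,2])[:,None]
def proj(f,P):
    E,K,d=load(f); P=np.atleast_2d(P); q=(P@E[:3,:3].T+E[:3,3])*[1,-1,-1]
    return cv2.projectPoints(q,np.zeros(3),np.zeros(3),K,d)[0][:,0]
E
python3 - <<'E'
from h import *
a=shot('scene','s0.png');b=shot('top','t0.png')
E,K,d=load('t0.png');print(np.linalg.inv(E)[:3,3]);E,K,d=load('s0.png');print(np.linalg.inv(E)[:3,3])
print(ctrl.get_obs())
E
```

```text
[0.38486869 0.20843529 1.12442916]
[0.16570792 1.08329753 0.54422181]
{'time_s': 0.1, 'qpos': array([-1.17959440e+00,  3.00399935e-01,  1.52149878e+00,  3.24290952e-07,
        1.32066831e+00, -6.65895911e-02]), 'joint_vel': array([ 0.00031833, -0.00209198, -0.00153206, -0.00095278, -0.00063004,
       -0.00121844]), 'tau': array([ 1.87410777e-03, -5.32638073e+01, -3.53279829e+01,  7.09787942e-02,
        2.34825670e-02, -4.48585536e-05]), 'ee_pos': array([ 0.24307536, -0.49334235,  0.40416008]), 'eef_rot': array([-3.14062047e+00, -6.51479783e-05,  4.57791403e-01]), 'force': array([-0.63568962, -0.17369919, -0.1880607 ]), 'moment': array([ 0.03672317,  0.03559773, -0.01733067]), 'grip_force': 0.0, 'grip_width': 0.0939628370550381}
```

View pics/t0.png

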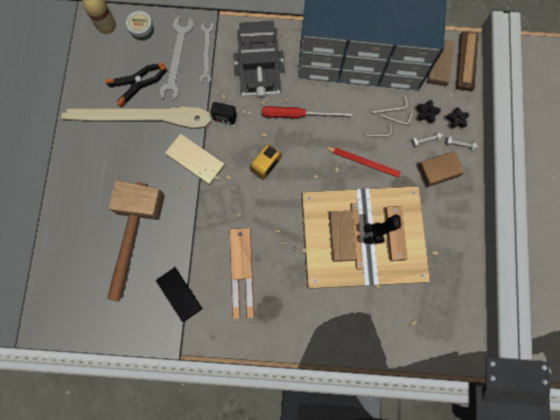

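View pics/s0.png

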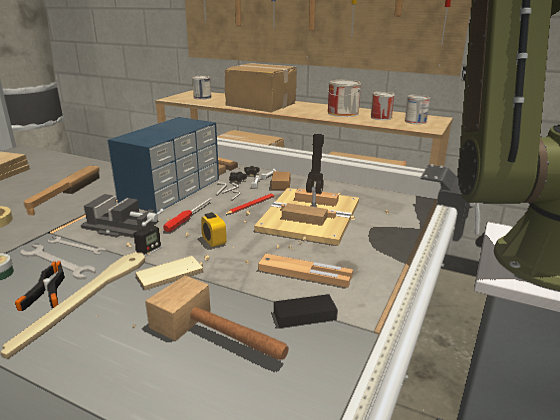

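Run:
```python
from h import *
im=cv2.imread('pics/t0.png')[175:325,220:435]
cv2.imwrite('pics/t0c.png',cv2.resize(im,None,fx=3.7,fy=3.7,interpolation=cv2.INTER_CUBIC))
print(at('t0.png',[[303,195],[428,187],[241,228],[241,318],[370,240]],[0.018,.018,0.02,0.02,.018]).round(3))
```

```text
[[ 0.674  0.173  0.018]
 [ 0.714 -0.113  0.018]
 [ 0.586  0.309  0.02 ]
 [ 0.388  0.291  0.02 ]
 [ 0.58   0.016  0.018]]
```

View pics/t0c.png

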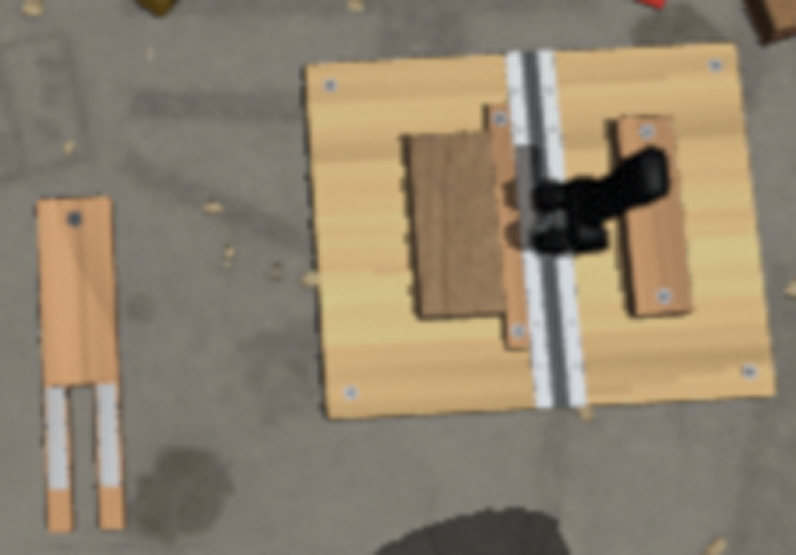

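Run:
```python
from h import *
c=lambda l:np.array(l)/3.7+[220,175]
f='t0.png'
F=at(f,c([[307,65],[737,44],[775,395],[328,417]]),[.018]*4);print('fix',F.round(4))
print('ctr fixture',F.mean(0)) # u=+5
u=(F[0]+F[3]-F[1]-F[2])/2; print('len',np.linalg.norm(u),'yaw',np.degrees(np.arctan2(u[1],u[0])))
y=(F[0]+F[1]-F[2]-F[3])/2;print(np.linalg.norm(y),np.degrees(np.arctan2(y[1],y[0])))
uh=u/np.linalg.norm(u); O=F.mean(0)-.005*uh; print('origin',O)
B=at(f,c([[38,199],[110,197],[124,528],[47,531]]),[.02]*4); bx=(B[0]+B[1]-B[2]-B[3])/2
print('bar ctr',B.mean(0),np.linalg.norm(bx),'yaw',np.degrees(np.arctan2(bx[1],bx[0])),'w',np.linalg.norm(B[0]-B[1]))
print('grip',B.mean(0)+bx/np.linalg.norm(bx)*.078)
M=at(f,c([[407,135],[420,318],[508,312]]),[.043]*3);print('blank corners',M.round(4))
uh=uh; yh=np.array([uh[1],-uh[0],0])*-1
print('in fixture',[( (m-O)@uh,(m-O)@yh) for m in M])
# lever tip
o1,v1=ray(f,c([[655,172]])); o2,v2=ray('s0.png',[[319,136]])
A=np.c_[v1[0],-v2[0]];t=np.linalg.lstsq(A,o2-o1,rcond=None)[0]
p1=o1+t[0]*v1[0];p2=o2+t[1]*v2[0];m=(p1+p2)/2;print('tip',p1,p2,'fix',(m-O)@uh,(m-O)@yh)
m=at(f,c([[554,240]]),.07)[0];print('cheeks',(m-O)@uh,(m-O)@yh)
P=at(f,c([[655,172]]),.2)
```

```text
fix [[ 0.6798  0.1738  0.018 ]
 [ 0.7128 -0.0931  0.018 ]
 [ 0.4964 -0.1183  0.018 ]
 [ 0.4641  0.1479  0.018 ]]
ctr fixture [0.58826204 0.02758665 0.018     ]
len 0.2685440115197319 yaw 96.97828025016122
0.21757216039344196 6.736644774512587
origin [0.58886951 0.02262369 0.018     ]
bar ctr [0.48679717 0.29844465 0.02      ] 0.19822759317734306 yaw 7.07390376650386 w 0.04394265231615598
grip [0.56420344 0.30805031 0.02      ]
blank corners [[0.634  0.1117 0.043 ]
 [0.524  0.0985 0.043 ]
 [0.5313 0.0468 0.043 ]]
in fixture [(np.float64(0.082967148156486), np.float64(-0.055590905248001254)), (np.float64(0.08323595232938794), np.float64(0.055186798559764556)), (np.float64(0.0310388082123105), np.float64(0.05422880679573067))]
tip [0.58347082 0.00199034 0.2187173 ] [0.58156975 0.00134056 0.21844854] fix -0.02003159643692215 0.008848470363275903
cheeks 0.005272758915469857 0.016859223790647394
```

Emit:
{"method": "servo_tool", "body": {
  "motion": [
    [0,3,6,3,-5],
    [0,6,12,5,-10],
    [0,9,18,5,-15],
    [0,12,24,5,-19],
    [0,15,30,5,-19],
    [0,18,36,5,-19],
    [0,21,42,5,-19],
    [0,24,48,5,-19],
    [0,27,54,5,-19],
    [0,29,60,5,-19],
    [0,31,65,5,-19],
    [0,31,67,5,-19],
    [0,31,67,5,-19],
    [0,31,67,5,-19]
  ]
}}

```text
time_s: 1.85
ee_pos: [0.553, 0.1763, 0.4542]
eef_rot: [3.141, 0.001, 0.126]
force: [0.6, -0.7, -0.8]
grip_width: 0.0944
grip_force: 0.0
```

Run:
```python
from h import *
shot('wrist','w0.png'); o=ctrl.get_obs(); print(o['time_s'],o['ee_pos'],o['eef_rot'])
E,K,d=load('w0.png');print(np.linalg.inv(E).round(3),K[0,0])
print(proj('w0.png',[[.58,.0215,.08],[.58,.0215,.018],[.564,.308,.02]]))
```

```text
1.9 [0.55300757 0.17577895 0.45453955] [3.14137413e+00 3.74803201e-04 1.25417346e-01]
[[ 0.125  0.959  0.253  0.625]
 [-0.992  0.121  0.031  0.188]
 [-0.001 -0.255  0.967  0.434]
 [ 0.     0.     0.     1.   ]] 364.23932786402366
[[440.24189634 186.42818292]
 [418.05660482 176.57248664]
 [170.17508279 159.38369889]]
```

View pics/w0.png

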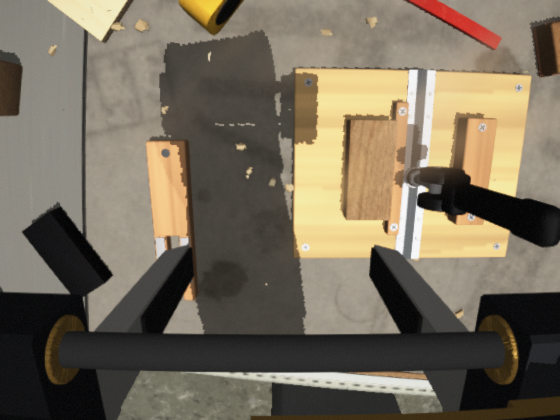

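Run:
```python
from h import *
im=cv2.imread('pics/w0.png')[120:270,330:530]
cv2.imwrite('pics/w0c.png',cv2.resize(im,None,fx=4,fy=4,interpolation=cv2.INTER_CUBIC))
f='w0.png'
F=at(f,[[294,69],[529,74],[506,259],[294,258]],[.018]*4);u=(F[0]+F[3]-F[1]-F[2])/2
uh=u/np.linalg.norm(u);O=F.mean(0)-.005*uh;print(F,np.linalg.norm(u),'yaw',np.degrees(np.arctan2(u[1],u[0])),'O',O)
B=at(f,[[147,141],[185,141],[154,236],[190,236]],[.02]*4);print('bar',B,B[:2].mean(0),B[2:].mean(0))
```

```text
[[ 0.67821049  0.18058942  0.018     ]
 [ 0.71280527 -0.08344783  0.018     ]
 [ 0.49234874 -0.1159725   0.018     ]
 [ 0.46202095  0.15155119  0.018     ]] 0.2677554754776662 yaw 96.96337314037747 O [0.58695254 0.02821695 0.018     ]
bar [[0.58172977 0.33572174 0.02      ]
 [0.58673105 0.29232606 0.02      ]
 [0.46926366 0.32318814 0.02      ]
 [0.47493236 0.27946364 0.02      ]] [0.58423041 0.3140239  0.02      ] [0.47209801 0.30132589 0.02      ]
```

View pics/w0c.png

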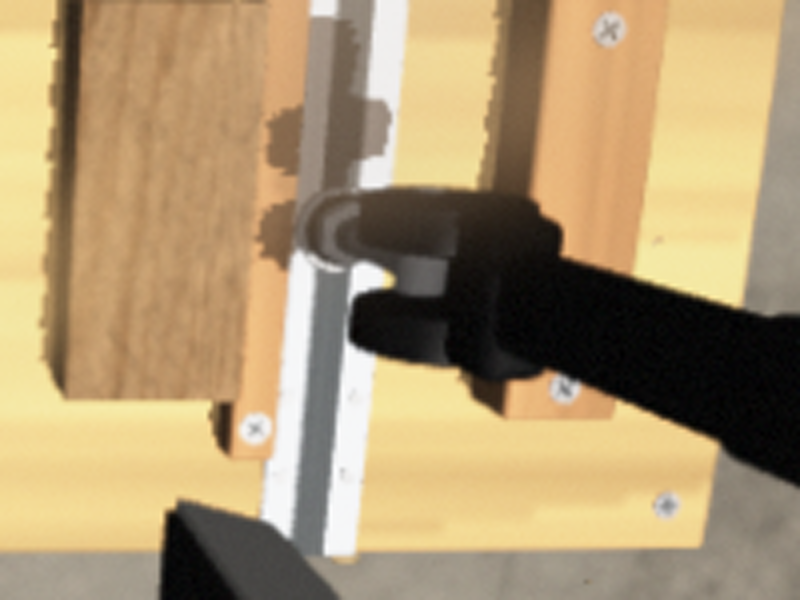

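Run:
```python
from h import *
f='w0.png'
uh=np.array([-.1213,.9926,0]);yh=np.array([-.9926,-.1213,0])
O=np.array([.58695,.02822,.018])
c=lambda l:np.array(l)/4+[330,120]
for n,p,z in [('ring',[339,229],.021),('ring18',[339,229],.018),('cheeks front mid',[355,275],.075),('notch mid',[430,272],.09),('lever end',[790,390],.2)]:
    q=at(f,c([p]),[z])[0];print(n,q.round(4),'u,y',((q-O)@uh).round(4),((q-O)@yh).round(4))
# blank corners here
for p in [[83,0],[68,400],[237,400]]:
    q=at(f,c([p]),[.043])[0];print(q.round(4),((q-O)@uh).round(4),((q-O)@yh).round(4))
```

```text
ring [0.579  0.0264 0.021 ] u,y -0.0008 0.0081
ring18 [0.5787 0.0252 0.018 ] u,y -0.002 0.0085
cheeks front mid [0.5741 0.0409 0.075 ] u,y 0.0141 0.0112
notch mid [0.5794 0.0286 0.09  ] u,y 0.0013 0.0075
lever end [0.5823 0.0099 0.2   ] u,y -0.0176 0.0068
[0.6322 0.1153 0.043 ] 0.0809 -0.0555
[0.5242 0.101  0.043 ] 0.0798 0.0534
[0.5302 0.0535 0.043 ] 0.032 0.0533
```

Emit:
{"method": "servo_tool", "body": {
  "motion": [
    [0,0.5,5,0,0],
    [0,1,10,-3,0],
    [0,1,13.4,-8,0],
    [0,1,13.4,-13,0],
    [0,1,13.4,-18,0],
    [0,1,13.4,-22,0],
    [0,1,13.4,-24,0],
    [0,1,13.4,-25.1,0],
    [0,1,13.4,-25.1,0],
    [0,1,13.4,-25.1,0]
  ]
}}

```text
time_s: 3.15
ee_pos: [0.5634, 0.3107, 0.2051]
eef_rot: [-3.141, -0.002, 0.126]
force: [-0.2, -0.2, -0.8]
grip_width: 0.0941
grip_force: 0.0
```

Emit:
{"method": "servo_tool", "body": {
  "motion": [
    [0.6,0,0,0,0],
    [0.6,0,0,0,0],
    [0.6,0,0,0,0],
    [0.6,0,0,0,0],
    [0.6,0,0,0,0],
    [0.6,0,0,0,0],
    [0.6,0,0,0,0]
  ],
  "squeeze": 40
}}

```text
time_s: 4.03
ee_pos: [0.5631, 0.3106, 0.2036]
eef_rot: [3.142, 0.0, 0.126]
force: [-0.1, -0.2, 0.3]
grip_width: 0.0454
grip_force: 40.0
```

Emit:
{"method": "servo_tool", "body": {
  "motion": [
    [0.6,0,0,2,0],
    [0.6,0,0,6,0],
    [0.6,0,0,8,9],
    [0.6,0,0,8,18],
    [0.6,0,0,8,27],
    [0.6,0,0,8,36],
    [0.6,0,0,8,45],
    [0.6,-0.5,-1,8,54],
    [0.6,-1,-2,8,63],
    [0.6,-1,-3.5,8,72],
    [0.6,-1,-5,8,81],
    [0.6,-1,-6.5,7,87],
    [0.6,-1,-6.8,6,89.8],
    [0.6,-1,-6.8,5.6,89.8],
    [0.6,-1,-6.8,5.6,89.8],
    [0.6,-1,-6.8,5.6,89.8]
  ]
}}

```text
time_s: 6.02
ee_pos: [0.5531, 0.2429, 0.2603]
eef_rot: [3.141, -0.0, 1.693]
force: [-0.2, 0.1, -1.1]
grip_width: 0.0458
grip_force: 40.0
```

Run:
```python
from h import *
shot('wrist','w1.png'); shot('top','t1.png');o=ctrl.get_obs(); print(o['time_s'],o['ee_pos'],np.degrees(o['eef_rot']))
a=cv2.imread('pics/w1.png');b=cv2.resize(cv2.imread('pics/t1.png')[175:300,225:435],None,fx=3.8,fy=3.8,interpolation=cv2.INTER_CUBIC)
cv2.imwrite('pics/t1c.png',b)
```

```text
6.125 [0.55308435 0.24284697 0.26007602] [ 1.79970925e+02 -9.12803832e-03  9.70231294e+01]
```

View pics/w1.png

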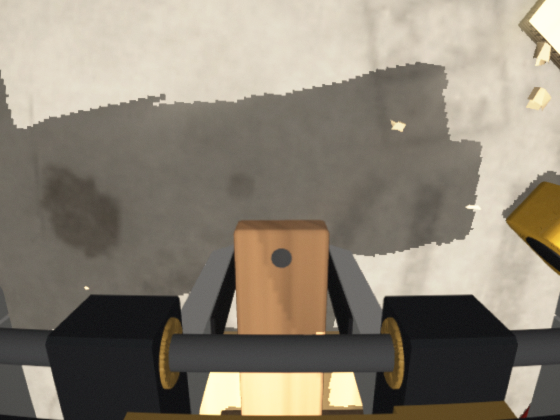

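View pics/t1c.png

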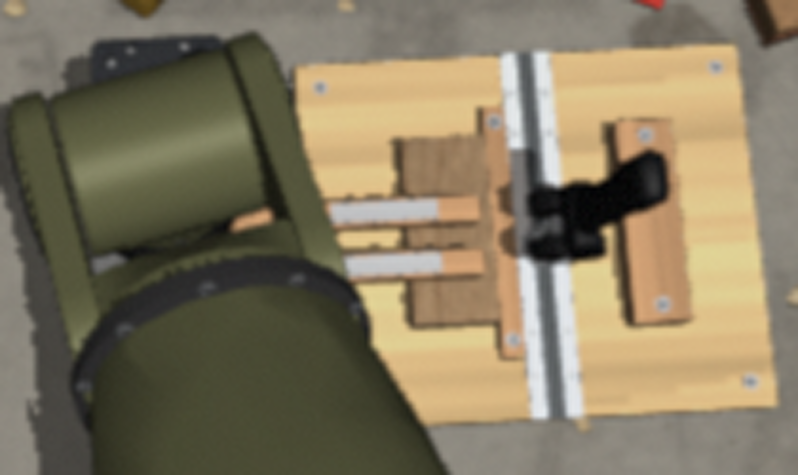

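Run:
```python
from h import *
f='t1.png'
uh=np.array([-.1213,.9926,0]);yh=np.array([-.9926,-.1213,0]);O=np.array([.58887,.02262,.018])
c=lambda l:np.array(l)/3.8+[225,175]
for n,p,z in [('slot tip',[481,236.5],.0765),('outer mid tip',[481,236.5],.0765),('slot at left',[340,238],.0765),('upper lobe',[545,200],.085),('lower lobe',[545,242],.085),('edge hi',[535,183],.085),('edge lo',[535,258],.085),('lever end',[650,178],.2187)]:
    q=at(f,c([p]),[z])[0];print(n,q.round(4),'u,y',((q-O)@uh).round(4),((q-O)@yh).round(4))
tcp=np.array([.55308,.24285,0]);print(((tcp-O)@uh),((tcp-O)@yh))
```

```text
slot tip [0.5732 0.0659 0.0765] u,y 0.0448 0.0103
outer mid tip [0.5732 0.0659 0.0765] u,y 0.0448 0.0103
slot at left [0.5666 0.145  0.0765] u,y 0.1241 0.0072
upper lobe [0.595  0.0321 0.085 ] u,y 0.0086 -0.0072
lower lobe [0.5712 0.0313 0.085 ] u,y 0.0107 0.0165
edge hi [0.6043 0.038  0.085 ] u,y 0.0134 -0.0172
edge lo [0.5617 0.0365 0.085 ] u,y 0.0171 0.0252
lever end [0.5827 0.0038 0.2187] u,y -0.0179 0.0084
0.222941625 0.008811254999999987
```

```bash
cat > fit.py <<'E'
from h import *
from scipy.optimize import minimize
uh=np.array([-.1213,.9926,0]);yh=np.array([-.9926,-.1213,0]);zh=np.array([0,0,1.])
S=4
def hulls(f,O,y,hp,a,du):
    ax=np.sin(a)*uh+np.cos(a)*zh; sx=np.cos(a)*uh-np.sin(a)*zh
    pin=O*[1,1,0]+y*yh+du*uh+hp*zh
    t=np.linspace(0,2*np.pi,40)
    P=[np.array([pin+.010*ax+.021*(np.cos(k)*uh+np.sin(k)*zh)+s*w*yh for k in t for w in(.007,.019)]) for s in(1,-1)]
    P.append(np.array([pin+l*ax+s*.009*sx+w*.014*yh for l in(.112,.148) for s in(1,-1) for w in(1,-1)]))
    neck=np.array([pin+l*ax+s*.010*sx+w*.019*yh for l in(.02,.112) for s in(1,-1) for w in(1,-1)])
    h=lambda p:cv2.convexHull(np.round(proj(f,p)*S+S/2-.5).astype(np.int32))
    return [h(p) for p in P],h(neck)
def prep(f,x0,y0,x1,y1):
    im=cv2.imread('pics/'+f).max(2).astype(float)
    return cv2.resize(np.clip((110-im)/60,0,1),None,fx=S,fy=S)
def cost(p,f,O,D):
    H,n=hulls(f,O,*p); m=np.zeros(D.shape,np.uint8)
    for h in H: cv2.fillConvexPoly(m,h,1)
    ring=cv2.dilate(m,np.ones((13,13)))-m; k=np.zeros_like(m);cv2.fillConvexPoly(k,n,1)
    ring[k>0]=0
    return (1-D[m>0]).mean()+D[ring>0].mean()
for f,O in [('t0.png',[.58887,.02262,0]),('w0.png',[.58695,.02822,0])]:
    D=prep(f,0,0,0,0); best=None
    for y in np.arange(0,.013,.003):
        r=minimize(cost,[y,.0795,-.15,0],args=(f,np.array(O),D),method='Nelder-Mead',options=dict(initial_simplex=np.array([y,.0795,-.15,0])+np.vstack([np.zeros(4),np.diag([.004,.004,.06,.004])])))
        if best is None or r.fun<best.fun: best=r
    print(f,best.x.round(4),best.fun)
    for y in(.002,.004,.006,.008,.010): print(y,cost([y,*best.x[1:]],f,np.array(O),D).round(3),end=' ')
E
python3 fit.py
```

```text
t0.png [ 0.0052  0.0718 -0.1413  0.0028] 0.3134627903462855
0.002 0.47 0.004 0.336 0.006 0.318 0.008 0.361 0.01 0.437 w0.png [ 0.0101  0.0661 -0.1768 -0.0053] 0.2181597561362229
0.002 0.819 0.004 0.744 0.006 0.673 0.008 0.543 0.01 0.223
```

Emit:
{"method": "servo_tool", "body": {
  "motion": [
    [0.6,0.1,-0.9,-0.6,0],
    [0.6,0.2,-1.8,-1.2,0],
    [0.6,0.2,-1.8,-1.2,0],
    [0.6,0.2,-1.8,-1.2,0],
    [0.6,0.2,-1.8,-1.2,0]
  ]
}}

```text
time_s: 6.75
ee_pos: [0.5551, 0.2248, 0.2478]
eef_rot: [3.141, -0.0, 1.694]
force: [-0.8, 0.5, -1.1]
grip_width: 0.0452
grip_force: 40.0
```

Run:
```python
from h import *
shot('top','t2.png'); shot('scene','s2.png');o=ctrl.get_obs(); print(o['time_s'],o['ee_pos'],np.degrees(o['eef_rot']),o['force'])
b=cv2.resize(cv2.imread('pics/t2.png')[205:265,325:405],None,fx=9,fy=9,interpolation=cv2.INTER_CUBIC)
cv2.imwrite('pics/t2c.png',np.clip(b.astype(float)*1.6,0,255).astype(np.uint8))
print(proj('s2.png',[[.58,.024,.08]]))
```

```text
6.85 [0.55504198 0.22483092 0.24773891] [ 1.79992107e+02 -2.73758894e-03  9.70451306e+01] [-0.34411561 -0.00163908 -1.13886718]
[[314.15941061 188.70967805]]
```

View pics/t2c.png

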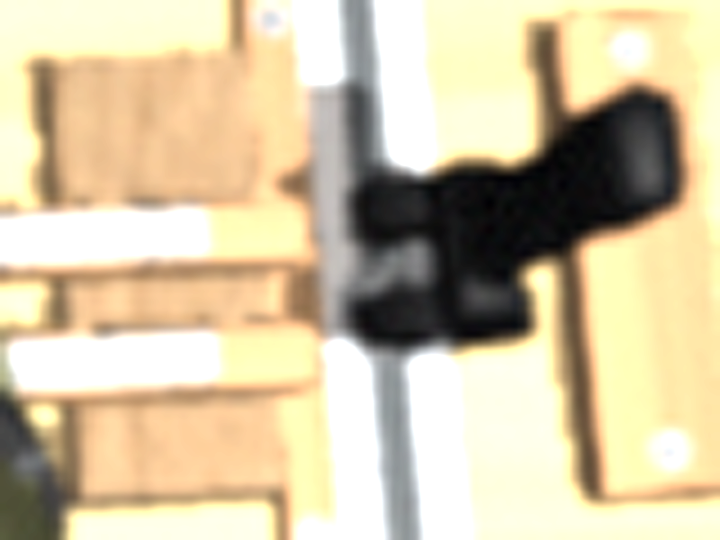

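```bash
cat > fit2.py <<'E'
import re
src=open('fit.py').read().split("for f,O in")[0]; exec(src)
O=np.array([.58887,.02262,0]); 
def run(fs,init=(.006,.0795,-.14,0)):
    Ds={f:prep(f,0,0,0,0) for f in fs}
    def J(p): return sum(cost(p,f,O,Ds[f]) for f in fs)+1e5*max(0,abs(p[1]-.0795)-.0025)
    b=None
    for y in(.002,.005,.008,.011):
        i=np.array(init);i[0]=y
        r=minimize(J,i,method='Nelder-Mead',options=dict(initial_simplex=i+np.vstack([np.zeros(4),np.diag([.003,.002,.05,.004])])))
        if b is None or r.fun<b.fun:b=r
    p=b.x; w=O+p[0]*yh+p[3]*uh
    print(fs,p.round(4),b.fun.round(3),'stud world',w.round(4))
    for f in fs:
        im=cv2.imread('pics/'+f);im=cv2.resize(im,None,fx=S,fy=S); H,n=hulls(f,O,*p)
        cv2.polylines(im,H,True,(0,255,0),1); x,y,w_,h_=cv2.boundingRect(np.vstack(H))
        cv2.imwrite('pics/fit_'+f,im[max(0,y-40):y+h_+40,max(0,x-40):x+w_+40])
    return p
run(['w0.png']);run(['t2.png']); run(['s0.png']); run(['t0.png','s0.png'])
a=[cv2.imread('pics/fit_'+f) for f in('t0.png','s0.png','w0.png')]
a=[cv2.resize(i,(int(i.shape[1]*500/i.shape[0]),500)) for i in a];m=np.hstack(a);print(m.shape)
cv2.imwrite('pics/fits.png',cv2.resize(m,None,fx=min(1,800/m.shape[1]),fy=min(1,800/m.shape[1])))
E
python3 fit2.py
```

```text
['w0.png'] [ 0.0093  0.0798 -0.1901  0.006 ] 0.241 stud world [0.5789 0.0275 0.    ]
['t2.png'] [ 0.0063  0.0785 -0.1311  0.0038] 0.296 stud world [0.5822 0.0256 0.    ]
['s0.png'] [ 0.0064  0.0774 -0.1548 -0.0032] 0.223 stud world [0.5829 0.0187 0.    ]
['t0.png', 's0.png'] [ 0.0077  0.0806 -0.1308  0.0039] 0.568 stud world [0.5808 0.0255 0.    ]
(500, 1546, 3)
```

View pics/fits.png

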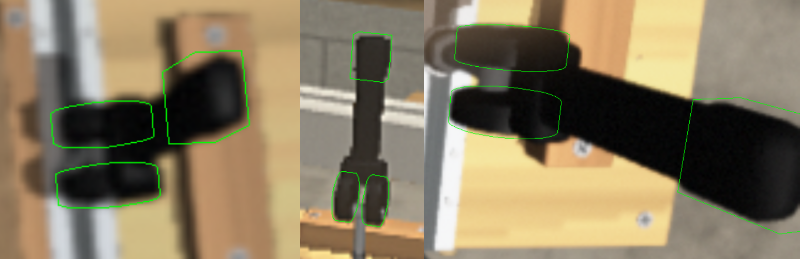

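Emit:
{"method": "servo_tool", "body": {
  "motion": [
    [0.6,0.12,0,0,0],
    [0.6,0.24,-1,0,0],
    [0.6,0.36,-2,0,0],
    [0.6,0.48,-3,0,0],
    [0.6,0.6,-4,0,0],
    [0.6,0.6,-4,0,0],
    [0.6,0.6,-4,0,0]
  ]
}}

```text
time_s: 7.72
ee_pos: [0.5611, 0.1847, 0.2477]
eef_rot: [3.142, -0.0, 1.693]
force: [0.1, -0.3, -1.6]
grip_width: 0.0458
grip_force: 40.0
```

Emit:
{"method": "servo_tool", "body": {
  "motion": [
    [0.6,0.12,-1,0,0],
    [0.6,0.24,-2,0,0],
    [0.6,0.36,-3,0,0],
    [0.6,0.48,-4,0,0],
    [0.6,0.6,-5,0,0],
    [0.6,0.67,-5.5,0,0],
    [0.6,0.67,-5.5,0,0],
    [0.6,0.67,-5.5,0,0]
  ]
}}

```text
time_s: 8.72
ee_pos: [0.5678, 0.1299, 0.2477]
eef_rot: [3.142, -0.0, 1.694]
force: [0.5, -0.3, -0.9]
grip_width: 0.0458
grip_force: 40.0
```

Emit:
{"method": "servo_tool", "body": {
  "motion": [
    [0.6,0.04,-0.3,0,0],
    [0.6,0.07,-0.6,0,0],
    [0.6,0.11,-0.9,0,0],
    [0.6,0.11,-0.9,0,0],
    [0.6,0.11,-0.9,0,0]
  ]
}}

```text
time_s: 9.35
ee_pos: [0.5689, 0.1206, 0.2476]
eef_rot: [-3.142, -0.0, 1.693]
force: [-0.9, 0.7, -0.7]
grip_width: 0.0452
grip_force: 40.0
```

Emit:
{"method": "servo_tool", "body": {
  "motion": [
    [0.6,0,0,-0.1,0],
    [0.6,0,0,-0.15,0],
    [0.6,0,0,-0.15,0],
    [0.3,0,0,-0.1,0],
    [0.2,0,0,-0.1,0],
    [0.2,0,0,-0.1,0],
    [0.2,0,0,-0.1,0],
    [0.2,0,0,-0.1,0]
  ]
}}

```text
time_s: 10.35
ee_pos: [0.5689, 0.1206, 0.2466]
eef_rot: [-3.142, 0.0, 1.693]
force: [-0.1, 0.8, 0.4]
grip_width: 0.0753
grip_force: 0.0
```

Run:
```python
from h import *
o=ctrl.get_obs(); print(o['force'],o['grip_width'],o['ee_pos'])
shot('scene','s3.png');p=proj('s3.png',[[.5805,.025,.06]])[0].astype(int);print(p)
b=cv2.imread('pics/s3.png')[p[1]-70:p[1]+70,p[0]-90:p[0]+90]
cv2.imwrite('pics/s3c.png',cv2.resize(b,None,fx=4.2,fy=4.2,interpolation=cv2.INTER_CUBIC))
```

```text
[-0.11318511  0.75178639  0.36404593] 0.07526721805713384 [0.56889009 0.12061446 0.24661093]
[313 195]
```

View pics/s3c.png

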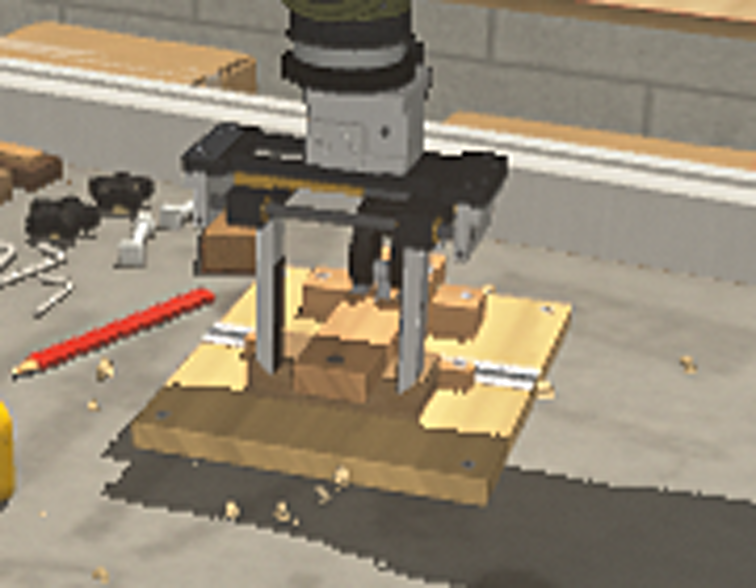

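Emit:
{"method": "servo_tool", "body": {
  "motion": [
    [0.2,0,0,2,0],
    [0.2,0,0,7,0],
    [0.2,0,0,12,0],
    [0.2,0,0,17,0],
    [1,0,0,21.5,0],
    [1,0.6,-5,21.5,0],
    [1,1.2,-10,21.5,0],
    [1,1.9,-15.5,21.5,0],
    [1,1.9,-15.5,21.5,0],
    [1,1.9,-15.5,18,0],
    [1,1.9,-15.5,15.9,0],
    [1,1.9,-15.5,15.9,0],
    [1,1.9,-15.5,15.9,0]
  ],
  "squeeze": 20
}}

```text
time_s: 12.02
ee_pos: [0.588, -0.0339, 0.4068]
eef_rot: [3.14, 0.0, 1.694]
force: [0.6, 0.2, 0.5]
grip_width: 0.0004
grip_force: 0.0
```

Run:
```python
import sys; sys.argv=['']
exec(open('fit2.py').read().split("run(['w0.png'])")[0])
shot('top','t4.png');shot('scene','s4.png')
o=ctrl.get_obs(); print(o['time_s'],o['force'],o['grip_width'],o['ee_pos'])
p=run(['s4.png'])
# where are bar end and hole: print bar-solid-end projected model in top
st=np.array([.581,.025,0]);
im=cv2.imread('pics/t4.png');
```

```text
12.125 [ 0.75735096  0.31861508 -0.63370234] 6.784421137432186e-05 [ 0.58792664 -0.03407986  0.40687808]
['s4.png'] [ 0.0075  0.0773 -0.1737  0.001 ] 0.219 stud world [0.5813 0.0227 0.    ]
```

Emit:
{"method": "servo_tool", "body": {
  "motion": [
    [1,-0.12,1,0,0],
    [1,-0.24,2,0,0],
    [1,-0.36,3,0,0],
    [1,-0.52,4.3,0,0],
    [1,-0.62,5.2,0,0],
    [1,-0.73,6,0,0],
    [1,-0.83,6.8,-0.1,0],
    [1,-0.93,7.6,-0.3,0],
    [1,-1.03,8.5,-0.5,0],
    [1,-1.13,9.3,-0.7,0],
    [1,-1.23,10.1,-1.0,0],
    [1,-1.33,10.9,-1.4,0],
    [1,-1.42,11.6,-1.75,0],
    [1,-1.42,11.6,-1.75,0]
  ]
}}

```text
time_s: 13.88
ee_pos: [0.5736, 0.0822, 0.3877]
eef_rot: [-3.141, -0.001, 1.694]
force: [-0.3, -0.1, 0.2]
grip_width: 0.0002
grip_force: 0.2
```

```bash
cat > ang.py <<'E'
exec(open('fit2.py').read().split("run(['w0.png'])")[0])
import sys
n=sys.argv[1]; a0=float(sys.argv[2])
shot('scene',f's{n}.png'); o=ctrl.get_obs(); print(o['time_s'],o['force'].round(2),o['ee_pos'].round(4))
D=prep(f's{n}.png',0,0,0,0); f=f's{n}.png'
r=[(cost([.0075,.079,a,.0],f,O,D),a) for a in np.arange(a0-.5,a0+.5,.02)]
print(sorted(r)[:4])
E
python3 ang.py 5 .6
```

```text
13.925 [ 0.03  0.33 -0.1 ] [0.5736 0.0821 0.388 ]
[(np.float64(0.23464171966609465), np.float64(0.66)), (np.float64(0.23983155170044104), np.float64(0.6400000000000001)), (np.float64(0.2596057741362547), np.float64(0.6200000000000001)), (np.float64(0.27783880655654347), np.float64(0.6000000000000001))]
```

Emit:
{"method": "servo_tool", "body": {
  "motion": [
    [1,-0.04,0.35,-0.25,0],
    [1,-0.08,0.7,-0.5,0],
    [1,-0.13,1.06,-0.7,0],
    [1,-0.17,1.4,-1.0,0],
    [1,-0.21,1.75,-1.25,0],
    [1,-0.25,2.04,-1.5,0]
  ]
}}

```text
time_s: 14.68
ee_pos: [0.5711, 0.1022, 0.3729]
eef_rot: [-3.141, 0.0, 1.694]
force: [-0.2, -3.8, 1.1]
grip_width: 0.0006
grip_force: 1.8
```

Emit:
{"method": "servo_tool", "body": {
  "motion": [
    [1,-0.03,0.23,-0.22,0],
    [1,-0.06,0.46,-0.45,0],
    [1,-0.09,0.69,-0.68,0],
    [1,-0.11,0.91,-0.91,0]
  ]
}}

```text
time_s: 15.18
ee_pos: [0.5701, 0.1112, 0.3638]
eef_rot: [-3.141, 0.0, 1.693]
force: [-0.1, -4.9, 1.6]
grip_width: 0.0005
grip_force: 1.7
```

Emit:
{"method": "servo_tool", "body": {
  "motion": [
    [1,-0.02,0.14,-0.16,0],
    [1,-0.03,0.28,-0.33,0],
    [1,-0.05,0.41,-0.49,0]
  ]
}}

```text
time_s: 15.55
ee_pos: [0.5696, 0.1153, 0.359]
eef_rot: [-3.141, 0.0, 1.693]
force: [-0.2, -3.9, 1.0]
grip_width: -0.0
grip_force: 1.7
```

Emit:
{"method": "servo_tool", "body": {
  "motion": [
    [1,-0.02,0.13,-0.16,0],
    [1,-0.03,0.26,-0.33,0],
    [1,-0.05,0.39,-0.49,0]
  ]
}}

```text
time_s: 15.92
ee_pos: [0.5691, 0.1192, 0.3541]
eef_rot: [3.142, -0.0, 1.693]
force: [0.6, -4.8, 1.9]
grip_width: 0.0004
grip_force: 1.7
```

Emit:
{"method": "servo_tool", "body": {
  "motion": [
    [1,-0.02,0.12,-0.18,0],
    [1,-0.03,0.25,-0.35,0],
    [1,-0.04,0.37,-0.53,0]
  ]
}}

```text
time_s: 16.3
ee_pos: [0.5687, 0.1229, 0.3488]
eef_rot: [-3.142, -0.0, 1.693]
force: [0.4, -3.9, 1.7]
grip_width: 0.0004
grip_force: 1.7
```

Emit:
{"method": "servo_tool", "body": {
  "motion": [
    [1,-0.02,0.12,-0.18,0],
    [1,-0.03,0.23,-0.36,0],
    [1,-0.04,0.35,-0.54,0]
  ]
}}

```text
time_s: 16.68
ee_pos: [0.5683, 0.1264, 0.3435]
eef_rot: [3.142, 0.0, 1.693]
force: [-0.5, -4.3, 3.5]
grip_width: 0.0008
grip_force: 2.3
```

Emit:
{"method": "servo_tool", "body": {
  "motion": [
    [1,-0.01,0.08,-0.15,0],
    [1,-0.02,0.17,-0.3,0],
    [1,-0.03,0.25,-0.45,0]
  ]
}}

```text
time_s: 17.05
ee_pos: [0.568, 0.1289, 0.3392]
eef_rot: [3.141, -0.0, 1.693]
force: [-2.1, -5.1, 6.4]
grip_width: 0.0004
grip_force: 3.4
```

Emit:
{"method": "servo_tool", "body": {
  "motion": [
    [1,-0.01,0.06,-0.12,0],
    [1,-0.01,0.12,-0.23,0]
  ]
}}

```text
time_s: 17.3
ee_pos: [0.5679, 0.1301, 0.337]
eef_rot: [3.141, -0.0, 1.693]
force: [-2.6, -4.0, 7.1]
grip_width: 0.0003
grip_force: 4.0
```

Emit:
{"method": "servo_tool", "body": {
  "motion": [
    [1,0,0.06,-0.11,0],
    [1,-0.01,0.11,-0.22,0]
  ]
}}

```text
time_s: 17.55
ee_pos: [0.5678, 0.1312, 0.3348]
eef_rot: [3.141, -0.0, 1.694]
force: [-2.4, -5.0, 7.5]
grip_width: 0.0007
grip_force: 4.3
```

Emit:
{"method": "servo_tool", "body": {
  "motion": [
    [1,0,0.04,-0.08,0],
    [1,-0.01,0.08,-0.17,0]
  ]
}}

```text
time_s: 17.8
ee_pos: [0.5677, 0.132, 0.3333]
eef_rot: [3.141, -0.0, 1.693]
force: [-2.5, -4.8, 8.2]
grip_width: 0.0005
grip_force: 4.8
```

Emit:
{"method": "servo_tool", "body": {
  "motion": [
    [1,0,-0.3,0.6,0],
    [1,0,-0.5,2,0],
    [1,0,-0.5,6,0],
    [1,0,-0.5,10,0],
    [1,0,-8,14,0],
    [1,0,-14,14,0],
    [1,0,-20,14,0],
    [1,0,-20,14,0],
    [1,0,-20,14,0]
  ]
}}

```text
time_s: 18.92
ee_pos: [0.5676, -0.0684, 0.4732]
eef_rot: [3.141, -0.0, 1.692]
force: [-0.1, -0.0, -0.4]
grip_width: -0.0
grip_force: 0.0
```

```bash
python3 ang.py 6 1.2
python3 - <<'E'
from h import *
shot('top','t6.png')
# blank shift: compare t0 and t6 by registration of blank's exposed ends
a,b=[cv2.imread('pics/'+f,0).astype(np.float32) for f in('t0.png','t6.png')]
for n,(x,y) in dict(blank_lo=(338,258),blank_hi=(338,214),fixture=(306,285)).items():
    t=a[y-7:y+8,x-9:x+10];r=cv2.matchTemplate(b[y-15:y+16,x-17:x+18],t,cv2.TM_CCOEFF_NORMED);_,m,_,l=cv2.minMaxLoc(r);print(n,m,l[0]-8,l[1]-8)
E
```

```text
18.975 [0.54 0.61 0.84] [ 0.5677 -0.0674  0.4731]
[(np.float64(0.20114439829003872), np.float64(1.2000000000000004)), (np.float64(0.21635832012179107), np.float64(1.2200000000000004)), (np.float64(0.25690270301300006), np.float64(1.1800000000000004)), (np.float64(0.26136444461298275), np.float64(1.2400000000000004))]
blank_lo 0.9534504413604736 1 0
blank_hi 0.6292769312858582 0 0
fixture 0.7966815829277039 -1 -4
```

```bash
python3 -c "
from station import ctrl
print(ctrl.hand_in())"
```

```text
the job is handed in; nothing more can be done
None
```

The job is handed in, with no verdict returned. The clamp bar lies home round the stud across heel block and blank, and the cam lever is at about 1.2 rad after a last push of about 9.3 N. It stayed there when released. The blank showed no measurable shift in the pictures, and the tape measure, pencil and mallet were not touched.

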